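# Find the thread and start the press screw

## Robot

A 6-joint arm with a two-finger parallel gripper is mounted at the origin on a cart in front of the work surface, level with it; the furniture and walls round the work are solid. World frame = base frame: x ahead of the robot, y to its left, z up, the work surface at z = 0. Lengths are in m, angles in degrees, forces in N, time in s.
With the tool pointing down it reaches from about 0.2 to 0.875 m from the base axis. Payload 3.4 kg.
Tool frame: the origin (TCP) lies between the finger pads; the fingertips stand 25 mm ahead of it and the grasp point (between the pads) lies 6 mm ahead of it; z points along the fingers, y is the line along which they close (so a half turn about z gives the same grasp; the last joint's range is limited). The gripper opens to 94 mm and grips with 3 to 60 N. Pads are 16 mm wide; open, the fingers measure 119 mm over their backs; the gripper's body (75 mm by 177 mm) begins 78 mm behind the grasp point.
Start: joints at [62.338, 15.808, 86.224, -0, 77.962, -6.933], TCP at [0.204, 0.538, 0.23] pointing down, gripper open.
Joint ranges: [-165.64, 165.64], [-43.16, 119.46], [12.63, 154.43], [-67.54, 247.53], [6.08, 155.33], [-154.97, 154.97]. Speed limits (degrees/s): [147.25, 147.25, 180, 180, 180, 180].

## Interface

Orientations are given as [roll, pitch, yaw] about the fixed x, y, z axes, in that order (R = Rz(yaw) Ry(pitch) Rx(roll)).
In Python, from cell import telemetry, optics, manip gives the robot as it stands.
- The arm moves only by the tool carry_out, never from a script. Its argument "motion" is a list of rows, each an object of numbers: "fingers": the finger opening in mm, from 0 to 94; "dx", "dy", "dz": the shift along the tool's x, y, z in units of 40 mm (1.0 is 40 mm); "ax", "ay", "az": the turn, a rotation vector about the tool's x, y, z in units of 5 degrees (1.0 is 5 degrees). A call has 1 to 12 rows; each row is the pose to reach, as a shift and turn from the pose commanded when the call began, along the tool's axes at that moment; what a row does not reach only later rows make up. A row lasts 1/12 s, in which the tool goes at most 41.7 mm and 7.16 degrees, less where a joint would pass 70% of its speed; a pose out of reach is approached as far as the arm can. A call with a gripper value outside its range is refused whole. The fingers move at their own pace and stop on an object; "grip_force" is the grip in N (left out, the last holds). Time passes only in rows, so rows that repeat a pose let the fingers close. It gives the time, the measured TCP pose, the force, the opening and the grip force at its end, in the units of the state.
- telemetry.get_state(): the state, without advancing time (a new reading comes with each control period).
- optics.camera(name): name is "side" or "top" or "wrist"; returns a dict with "image" (420x560x3 uint8, red, green, blue), "depth" (420x560 float32, m along the optical axis (not along the pixel's ray), 0 where there is no reading), "camera_matrix" (3x3 intrinsics, pixels), "rvec" (rotation vector, rad) and "tvec" (3), from world to camera coordinates, as OpenCV has them. Camera axes: x right, y down, z forward; pixel columns grow to the right and rows downward; lengths in m; the calibration is good to about 2 mm. A picture is of the moment at which its call begins.
- manip.job_done(): hands the job in; it is judged then, once.
The state is a dict: "clock": time; "q": joint angles; "joint_velocities": joint speeds; "tau": joint torques, N m; "tcp_pos": TCP position; "ee_rot": TCP orientation; "ft_force": force on the tool from outside, world axes, zero at the start; "wrist_torque": the same for the moment, N m; "gripper_width": finger opening in m; "grasp_force": force on a finger pad.
Only numpy, scipy, OpenCV 4.12 (cv2) and the standard library are available. Lean on these libraries where they do the work, as an engineer would, in place of code of your own. Each camera call takes 0.05 s, during which the arm holds its last target. There are 200 camera calls.

## Task

The screw of the small green press stands loose in its brass nut. Start it without crossing the thread: turn its black knob backward (anticlockwise from above) until the screw drops into the beginning of the thread, then turn it forward one full turn from there, and finish holding the knob still in the gripper, not letting go. Leave the lino block in the press and everything else on the table where it is.

Things in the scene. Friction and masses are not known exactly. Their poses are not given: they have to be found in the camera images.
- press: small green screw press fixed to the table: base 135 x 165 x 16 mm, two steel posts at y = +-66 mm (their nuts up to z = 139 mm), on them a bridge 44 mm wide in x, 165 mm long in y, z = 108 to 132 mm. Origin on the table under the centre of the base; the upright screw stands on its z axis
- nut_top (a point): centre of the top face of the brass nut, 48 mm across, in the middle of the bridge, 143.5 mm above the table. In it stands the screw, whose thread is right-handed, 10 mm a turn, with about 1.5 mm of play. Where in the turn the nut's thread begins cannot be seen
- knob: black fluted round knob of the screw, 44 mm in diameter, 40 mm high, one white line along top and side; can be gripped across at any angle. Origin on the axis at its underside, x towards the white line. Underside 172 mm above the table less screw_sink; always upright. Fingertips just above its underside clear the nut and bridge, also at the end (152 mm)
- screw_turn (a joint): angle of screw and knob about the vertical, rad: grows when turned backward (anticlockwise from above), falls when turned forward (clockwise). Friction 0.04 N m; starts between -0.3 and 0.3. Turned backward, the screw drops after 0.6 to 2.5 rad. Fingers that grip the knob firmly keep it from falling until they open
- screw_sink (a joint): how far the screw is down, m: rests at 0.001 to 0.0045 at first, on the nut's thread, by its weight (2.5 N). Turned backward it climbs 1.6 mm per rad to 0, then drops to 0.010, the thread's beginning (farther back it climbs again). Turned forward from there it is drawn down 10 mm a turn: 0.020 after one turn; stop at 0.030
- lino_block: lino block 60 x 75 x 21 mm with a dark carved face, lying on the press's platen under the screw; origin under its centre. Bystander, leave it there
- teal_tin: round ink tin with a teal band and teal lid, 68 mm wide, 50 mm high, standing on the cardboard left of the press; origin under its centre. Bystander
- red_tin: round ink tin with a red band and grey lid, 68 mm wide, 51 mm high; origin under its centre. Bystander
- baren: round wooden rubbing disc with a knob on top, 108 mm wide, 48 mm high; origin under its centre. Bystander
- paste_pot: small white pot with a red cap, 58 mm wide, 50 mm high, near the press at the front; origin under its centre. Bystander

How it is judged (in metres and radians):
On the way:
1. the screw has been turned backward and has dropped into the beginning of the thread (value of joint screw_turn above 0.5 rad and value of joint screw_sink above 0.0065 m), for 0.2 s.
At the end, for the whole second after the job is handed in: The screw first dropped into the thread and is then screwed in one turn from there (sunk 20 mm, within 3 mm, about 0.3 of a turn); the gripper still holds the knob (over 4 N), which stands still; no other thing has moved more than 30 mm (value of joint screw_sink between 0.017 and 0.023 m and velocity of joint screw_turn between -0.1 and 0.1 rad/s and contact force between the fingers and knob above 4 N and distance of each of lino_block, teal_tin, red_tin, baren, paste_pot from where it was at the start of the episode below 0.03 m); the arm keeps its last pose, push and grip.
It fails at once if a bystander was pushed away or knocked over (distance of any of lino_block, teal_tin, red_tin, baren, paste_pot from where it was at the start of the episode above 0.03 m).
It also fails if it takes over 72 s, if anything falls off the work surface, if the arm or the gripper's body presses on something with over 40 N, if the wrist force passes 120 N, or if a joint passes its speed limit or range.

## Working session

There is one attempt and no reset: what is moved stays moved. The work goes in short steps, Python scripts to look and compute and a tool call to move; the robot and the scene stay as the last step left them, time stands still between calls to the robot, and variables do not carry over. Pictures are saved under pics/ and viewed, at most 10 in all, crops included, and the job is handed in when it is done.

Besides the shell and the picture viewer there is one more tool, called after "Call:" as name(argument=value, ...), one argument or row to a line, values as JSON. carry_out: Moves the arm, as the interface text tells. Its arguments: {"type":"object","properties":{"motion":{"type":"array"},"grip_force":{"type":"number"}},"required":["motion"]}

```bash
mkdir -p pics; python3 - <<'E'
from cell import telemetry, optics
import cv2,numpy as np
s=telemetry.get_state();print(s)
ims=[]
for n in("top","side"):
    c=optics.camera(n);np.savez(f"{n}.npz",**c);ims.append(c["image"])
    print(n,c["camera_matrix"],c["rvec"],c["tvec"])
cv2.imwrite("pics/top.png",ims[0][...,::-1]);cv2.imwrite("pics/side.png",ims[1][...,::-1])
E
```

```text
{'clock': 0.0, 'q': array([ 6.23372663e+01,  1.58473289e+01,  8.62940376e+01,  1.65708006e-04,
        7.79632822e+01, -6.93281046e+00]), 'joint_velocities': array([ 0.11049638,  0.00388871, -0.05101141, -0.09667531, -0.00874173,
       -0.01195528]), 'tau': array([-1.34621681e-03, -4.04586482e+01, -2.37229621e+01,  7.04027689e-02,
        3.43475968e-02, -1.23019217e-04]), 'tcp_pos': array([0.20328655, 0.53730197, 0.22961587]), 'ee_rot': array([-1.79896136e+02, -1.27924712e-02,  1.59270030e+02]), 'ft_force': array([-0.0558581 , -0.4606636 , -0.39645927]), 'wrist_torque': array([-0.0391449 ,  0.02687523, -0.01004614]), 'grasp_force': 0.0, 'gripper_width': 0.09405155865627896}
top [[502.27421897   0.         280.02765263]
 [  0.         502.27421897 215.90698882]
 [  0.           0.           1.        ]] [ 2.1941863  -2.18861348  0.0534714 ] [-0.01109994  0.55788571  1.23637848]
side [[489.99290736   0.         282.74887201]
 [  0.         489.99290736 212.19418107]
 [  0.           0.           1.        ]] [ 2.02649486  0.63313665 -0.33860909] [-0.43008153 -0.0641678   1.46498844]
```

View pics/top.png

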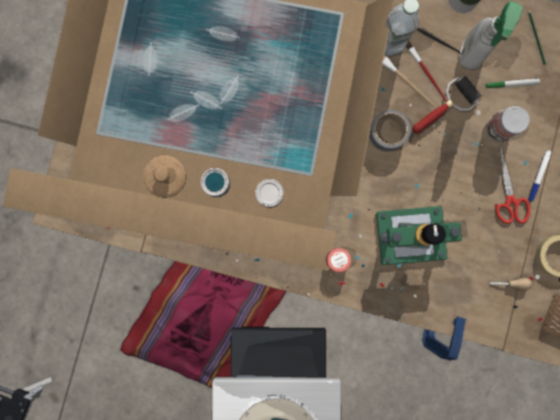

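View pics/side.png

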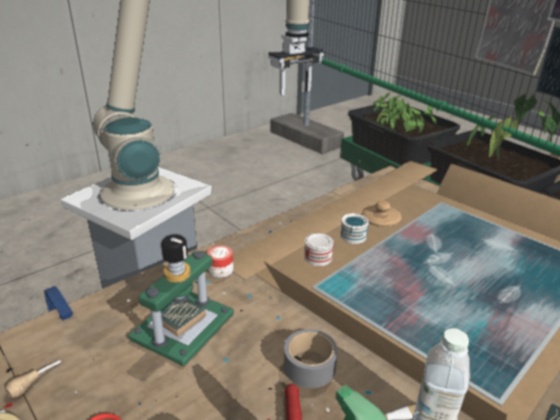

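The top view shows the press with its black knob at about (432,234). The side view has the knob at about (175,248), clear of the paste pot at (220,262). Next I'll measure the knob.

```bash
cat > h.py <<'E'
import cv2,numpy as np
def load(n): return dict(np.load(n+".npz"))
def ray(c,uv,z):
    R=cv2.Rodrigues(c["rvec"])[0];o=-R.T@c["tvec"]
    d=R.T@np.linalg.inv(c["camera_matrix"])@np.array([*uv,1.]);return o+d*(z-o[2])/d[2]
def cloud(c):
    R=cv2.Rodrigues(c["rvec"])[0];v,u=np.mgrid[:420,:560];K=np.linalg.inv(c["camera_matrix"])
    p=(np.stack([u,v,np.ones_like(u)],-1)@K.T)*c["depth"][...,None]
    return (p-c["tvec"])@R
E
python3 - <<'E'
from h import *
from scipy import ndimage
ims=[]
for n,(u,v) in(("top",(432,234)),("side",(175,248))):
    c=load(n);P=cloud(c);im=c["image"].astype(int)
    sl=np.s_[v-25:v+26,u-25:u+26]
    m=(P[...,2]>.19)&(P[...,2]<.225)
    w=np.zeros_like(m);w[sl]=1;m&=w
    print(n,m.sum(),"z",np.percentile(P[m][:,2],[5,50,95]),"xy min/max",P[m].min(0),P[m].max(0))
    t=m&(P[...,2]>.2);vv,uu=np.nonzero(t)
    (cx,cy),r=cv2.minEnclosingCircle(np.stack([uu,vv],1).astype(np.float32));print("circle",cx,cy,r,ray(c,(cx,cy),.209))
    wh=w&(im.min(-1)>130)&m;print("white",[ (x,y) for y,x in np.argwhere(wh)][:15],P[wh].mean(0) if wh.any() else 0)
    g=w&(im[...,1]>im[...,0]+25)
    ims.append(cv2.resize(c["image"][v-60:v+60,u-70:u+70],None,fx=4,fy=4,interpolation=cv2.INTER_NEAREST))
c=load("top")
im=cv2.cvtColor(c["image"],cv2.COLOR_RGB2HSV);P=cloud(c)
m=cv2.inRange(im,(60,100,20),(90,255,130)).astype(bool);w=np.zeros_like(m);w[195:275,365:475]=1;m&=w
for lo,hi,nm in((.005,.03,"base"),(.12,.145,"bridge")):
    k=m&(P[...,2]>lo)&(P[...,2]<hi);q=P[k];print(nm,k.sum(),cv2.minAreaRect(q[:,:2].astype(np.float32)),np.median(q[:,2]))
# tall things
print("heights",[(i,j,round(float(P[i-20:i+20,j-20:j+20,2].max()),3)) for i in range(100,300,40) for j in range(40,500,40)][:0])
for y0,y1 in((-.6,-.4),(-.4,-.2),(-.2,0),(0,.2),(.2,.4),(.4,.6)):
  for x0,x1 in((.2,.4),(.4,.6),(.6,.8)):
    k=(P[...,0]>x0)&(P[...,0]<x1)&(P[...,1]>y0)&(P[...,1]<y1)&(c["depth"]>0)
    if k.any(): print((x0,y0),P[k][:,2].max().round(3),end=" ")
cv2.imwrite("pics/c1.png",ims[0][...,::-1])
E
```

```text
top 387 z [0.19748466 0.20746471 0.21073702] xy min/max [ 0.49131938 -0.36155871  0.19018913] [ 0.53372874 -0.31529885  0.21413765]
circle 435.0 233.0 11.04546070098877 [ 0.51228297 -0.33590038  0.209     ]
white [(np.int64(434), np.int64(225)), (np.int64(435), np.int64(225)), (np.int64(434), np.int64(226)), (np.int64(435), np.int64(226)), (np.int64(434), np.int64(227)), (np.int64(435), np.int64(227)), (np.int64(436), np.int64(227)), (np.int64(434), np.int64(228)), (np.int64(435), np.int64(228)), (np.int64(436), np.int64(228)), (np.int64(434), np.int64(229)), (np.int64(435), np.int64(229)), (np.int64(436), np.int64(229)), (np.int64(434), np.int64(230)), (np.int64(435), np.int64(230))] [ 0.51910785 -0.33613445  0.20878765]
side 476 z [0.19169513 0.2065655  0.20995928] xy min/max [ 0.4891509  -0.36439201  0.19001947] [ 0.53500757 -0.32085865  0.21112103]
circle 172.96153259277344 243.5 13.048139572143555 [ 0.51956253 -0.34945063  0.209     ]
white [(np.int64(172), np.int64(238)), (np.int64(173), np.int64(238)), (np.int64(174), np.int64(238)), (np.int64(175), np.int64(238)), (np.int64(1
[... 267 characters left out ...]
64(240)), (np.int64(174), np.int64(240)), (np.int64(175), np.int64(240))] [ 0.52180926 -0.33830064  0.2050688 ]
base 567 ((0.5103298425674438, -0.3356406092643738), (0.1259075403213501, 0.15761734545230865), 5.302614212036133) 0.014703373231184145
bridge 317 ((0.5117786526679993, -0.334094375371933), (0.04305754974484444, 0.1575932800769806), 4.606166362762451) 0.1304255604006893
heights []
(0.2, -0.6) 0.033 (0.4, -0.6) 0.142 (0.6, -0.6) 0.107 (0.2, -0.4) 0.007 (0.4, -0.4) 0.214 (0.6, -0.4) 0.117 (0.2, -0.2) 0.008 (0.4, -0.2) 0.058 (0.6, -0.2) 0.115 (0.2, 0) 0.005 (0.4, 0) 0.059 (0.6, 0) 0.06 (0.2, 0.2) -0.634 (0.4, 0.2) 0.01 (0.6, 0.2) 0.055 (0.2, 0.4) 0.349 (0.4, 0.4) 0.01 (0.6, 0.4) 0.085
```

View pics/c1.png

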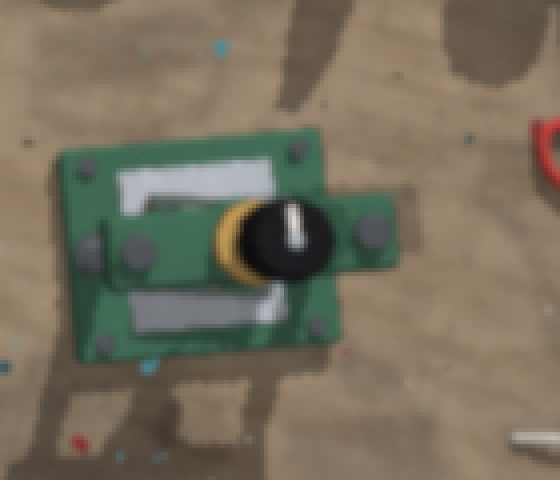

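The knob axis is near (0.512, -0.338) with its top at about 0.209, so sink is about 3 mm. Size and height agree with the given figures. The crop shows the white line pointing towards +x. I'll travel high and turn the wrist to a yaw of about 20°, which leaves room for the backward turn.

Call:
carry_out(
  motion=[
    {"fingers": 94, "dx": -0.2, "dy": -0.2, "dz": -0.3, "az": 1},
    {"fingers": 94, "dx": -0.8, "dy": -0.9, "dz": -0.7, "az": 2},
    {"fingers": 94, "dx": -1.5, "dy": -1.8, "dz": -1, "az": 3.2},
    {"fingers": 94, "dx": -2.2, "dy": -2.6, "dz": -1, "az": 4.4},
    {"fingers": 94, "dx": -2.9, "dy": -3.4, "dz": -1, "az": 5.6},
    {"fingers": 94, "dx": -3.6, "dy": -4.2, "dz": -1, "az": 6.8},
    {"fingers": 94, "dx": -4.3, "dy": -5.0, "dz": -1, "az": 8},
    {"fingers": 94, "dx": -5, "dy": -5.8, "dz": -1, "az": 9.2},
    {"fingers": 94, "dx": -5.7, "dy": -6.6, "dz": -1, "az": 10.4},
    {"fingers": 94, "dx": -6.3, "dy": -7.4, "dz": -1, "az": 11.6},
    {"fingers": 94, "dx": -6.9, "dy": -8.1, "dz": -1, "az": 12.8},
    {"fingers": 94, "dx": -7.5, "dy": -8.8, "dz": -1, "az": 14},
  ],
)

```text
invalid input at $.motion[0]: expected keys fingers, dx, dy, dz, ax, ay, az
```

```bash
cat > go.py <<'E'
import sys,numpy as np
from cell import telemetry
from scipy.spatial.transform import Rotation as R
s=telemetry.get_state();x,y,z,yaw=map(float,sys.argv[1:5])
r=R.from_euler("xyz",s["ee_rot"],degrees=True);t=R.from_euler("xyz",[180,0,yaw],degrees=True)
print("t",s["clock"],"pos",s["tcp_pos"].round(4),s["ee_rot"].round(2),"q",s["q"].round(1),"F",s["ft_force"].round(2),"w",round(s["gripper_width"],4),round(s["grasp_force"],2))
print("d",(r.inv().apply(np.array([x,y,z])-s["tcp_pos"])/.04).round(2),"a",(np.degrees((r.inv()*t).as_rotvec())/5).round(2))
E
python3 go.py .512 -.338 .27 20
```

```text
t 0.1 pos [0.2033 0.5374 0.2297] [-1.7991e+02 -1.0000e-02  1.5927e+02] q [62.3 15.8 86.3 -0.  78.  -6.9] F [-0.57  0.41 -0.54] w 0.0942 0.0
d [-14.96 -17.74  -0.98] a [-1.000e-02  2.000e-02  2.785e+01]
```

All the keys are required.

Call:
carry_out(
  motion=[
    {"fingers": 94, "dx": -0.2, "dy": -0.2, "dz": -0.3, "ax": 0, "ay": 0, "az": 1},
    {"fingers": 94, "dx": -0.8, "dy": -0.9, "dz": -0.7, "ax": 0, "ay": 0, "az": 2},
    {"fingers": 94, "dx": -1.5, "dy": -1.8, "dz": -1, "ax": 0, "ay": 0, "az": 3.2},
    {"fingers": 94, "dx": -2.2, "dy": -2.6, "dz": -1, "ax": 0, "ay": 0, "az": 4.4},
    {"fingers": 94, "dx": -2.9, "dy": -3.4, "dz": -1, "ax": 0, "ay": 0, "az": 5.6},
    {"fingers": 94, "dx": -3.6, "dy": -4.2, "dz": -1, "ax": 0, "ay": 0, "az": 6.8},
    {"fingers": 94, "dx": -4.3, "dy": -5.0, "dz": -1, "ax": 0, "ay": 0, "az": 8},
    {"fingers": 94, "dx": -5, "dy": -5.8, "dz": -1, "ax": 0, "ay": 0, "az": 9.2},
    {"fingers": 94, "dx": -5.7, "dy": -6.6, "dz": -1, "ax": 0, "ay": 0, "az": 10.4},
    {"fingers": 94, "dx": -6.3, "dy": -7.4, "dz": -1, "ax": 0, "ay": 0, "az": 11.6},
    {"fingers": 94, "dx": -6.9, "dy": -8.1, "dz": -1, "ax": 0, "ay": 0, "az": 12.8},
    {"fingers": 94, "dx": -7.5, "dy": -8.8, "dz": -1, "ax": 0, "ay": 0, "az": 14},
  ],
)

```text
clock: 1.1
tcp_pos: [0.3592, 0.1004, 0.2704]
ee_rot: [180.0, -0.0, 89.0]
ft_force: [0.1, 0.9, 0.2]
gripper_width: 0.0942
grasp_force: 0.0
```

```bash
python3 go.py .512 -.338 .27 20
```

```text
t 1.1 pos [0.3592 0.1004 0.2704] [ 1.7999e+02 -1.0000e-02  8.8980e+01] q [  4.9  -3.5 103.1   0.   80.4   5.9] F [0.09 0.87 0.19] w 0.0942 0.0
d [-1.089e+01  4.010e+00  1.000e-02] a [ 0.  -0.  13.8]
```

Call:
carry_out(
  motion=[
    {"fingers": 94, "dx": -1, "dy": 0.37, "dz": 0, "ax": 0, "ay": 0, "az": 1.2},
    {"fingers": 94, "dx": -2, "dy": 0.73, "dz": 0, "ax": 0, "ay": 0, "az": 2.4},
    {"fingers": 94, "dx": -3, "dy": 1.1, "dz": 0, "ax": 0, "ay": 0, "az": 3.6},
    {"fingers": 94, "dx": -4, "dy": 1.47, "dz": 0, "ax": 0, "ay": 0, "az": 5},
    {"fingers": 94, "dx": -5, "dy": 1.83, "dz": 0, "ax": 0, "ay": 0, "az": 6.4},
    {"fingers": 94, "dx": -6, "dy": 2.2, "dz": 0, "ax": 0, "ay": 0, "az": 7.8},
    {"fingers": 94, "dx": -7, "dy": 2.57, "dz": 0, "ax": 0, "ay": 0, "az": 9.2},
    {"fingers": 94, "dx": -8, "dy": 2.93, "dz": 0, "ax": 0, "ay": 0, "az": 10.6},
    {"fingers": 94, "dx": -9, "dy": 3.3, "dz": 0, "ax": 0, "ay": 0, "az": 12},
    {"fingers": 94, "dx": -9.8, "dy": 3.6, "dz": 0, "ax": 0, "ay": 0, "az": 13},
    {"fingers": 94, "dx": -10.4, "dy": 3.83, "dz": 0, "ax": 0, "ay": 0, "az": 13.8},
    {"fingers": 94, "dx": -10.7, "dy": 3.94, "dz": 0, "ax": 0, "ay": 0, "az": 13.8},
  ],
)

```text
clock: 2.1
tcp_pos: [0.5123, -0.3313, 0.2689]
ee_rot: [-180.0, 0.1, 20.1]
ft_force: [0.3, 0.6, -0.7]
gripper_width: 0.094
grasp_force: 0.0
```

```bash
python3 go.py .512 -.338 .198 20; python3 - <<'E'
from cell import optics
from h import *
c=optics.camera("wrist");np.savez("wrist.npz",**c);P=cloud(c)
m=(P[...,2]>.195)&(P[...,2]<.216)&(np.hypot(P[...,0]-.512,P[...,1]+.338)<.04)
vv,uu=np.nonzero(m);(cx,cy),r=cv2.minEnclosingCircle(np.stack([uu,vv],1).astype(np.float32))
z=np.median(P[m][:,2]);p=ray(c,(cx,cy),z);print(m.sum(),z,cx,cy,r,p,ray(c,(cx+r,cy),z)-p, P[m].min(0),P[m].max(0))
cv2.imwrite("pics/w1.png",c["image"][...,::-1])
E
```

```text
t 2.1 pos [ 0.5123 -0.3313  0.2689] [-1.7999e+02  5.0000e-02  2.0060e+01] q [-39.4  17.9  77.8  -0.   84.3  30.6] F [ 0.27  0.55 -0.73] w 0.094 0.0
d [-0.06  0.16  1.77] a [-0.    0.01  0.01]
2867 0.20875856473534274 280.42724609375 240.67906188964844 31.184778213500977 [ 0.51408506 -0.33470484  0.20875856] [ 0.00772573 -0.02113995  0.        ] [ 0.48752347 -0.35878742  0.19501398] [ 0.53402049 -0.31342844  0.21124574]
```

View pics/w1.png

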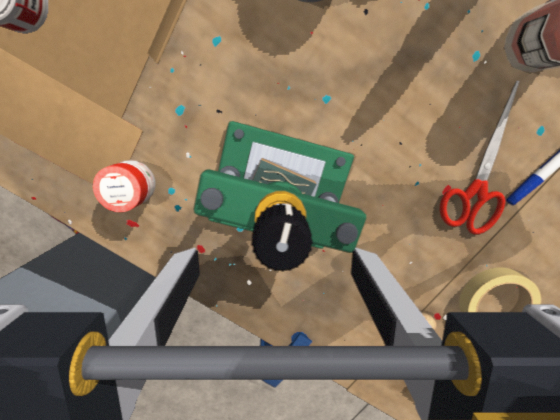

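The wrist image shows the knob at (280,240) with the white line pointing up and the fingers clear of it on both sides. I'm descending around it without closing.

Call:
carry_out(
  motion=[
    {"fingers": 94, "dx": -0.04, "dy": 0.14, "dz": 0.1, "ax": 0, "ay": 0, "az": 0},
    {"fingers": 94, "dx": -0.04, "dy": 0.14, "dz": 0.4, "ax": 0, "ay": 0, "az": 0},
    {"fingers": 94, "dx": -0.04, "dy": 0.14, "dz": 0.8, "ax": 0, "ay": 0, "az": 0},
    {"fingers": 94, "dx": -0.04, "dy": 0.14, "dz": 1.2, "ax": 0, "ay": 0, "az": 0},
    {"fingers": 94, "dx": -0.04, "dy": 0.14, "dz": 1.5, "ax": 0, "ay": 0, "az": 0},
    {"fingers": 94, "dx": -0.04, "dy": 0.14, "dz": 1.7, "ax": 0, "ay": 0, "az": 0},
    {"fingers": 94, "dx": -0.04, "dy": 0.14, "dz": 1.77, "ax": 0, "ay": 0, "az": 0},
    {"fingers": 94, "dx": -0.04, "dy": 0.14, "dz": 1.77, "ax": 0, "ay": 0, "az": 0},
    {"fingers": 94, "dx": -0.04, "dy": 0.14, "dz": 1.77, "ax": 0, "ay": 0, "az": 0},
  ],
)

```text
clock: 2.9
tcp_pos: [0.5123, -0.3329, 0.2004]
ee_rot: [180.0, -0.0, 20.3]
ft_force: [-0.3, 0.6, 0.3]
gripper_width: 0.0939
grasp_force: 0.0
```

```bash
python3 go.py .5125 -.337 .198 20; cat > knob.py <<'E'
from cell import optics
from h import *
for n in("top","side"):
    c=optics.camera(n);P=cloud(c);im=c["image"].astype(int)
    m=(P[...,2]>.175)&(P[...,2]<.225)&(np.hypot(P[...,0]-.5125,P[...,1]+.337)<.016)
    if m.sum()>20: print(n,m.sum(),"ztop",np.median(P[m][:,2]).round(4),np.percentile(P[m][:,2],[10,75,90]).round(4))
E
python3 knob.py
```

```text
t 2.9 pos [ 0.5123 -0.3329  0.2004] [ 1.7996e+02 -4.0000e-02  2.0330e+01] q [-39.5  19.9  84.6   0.   75.5  30.1] F [-0.26  0.59  0.34] w 0.0939 0.0
d [-0.03  0.1   0.06] a [ 0.01 -0.01  0.07]
side 144 ztop 0.2091 [0.2077 0.2096 0.2102]
```

Call:
carry_out(
  motion=[
    {"fingers": 94, "dx": -0.03, "dy": 0.1, "dz": 0.06, "ax": 0, "ay": 0, "az": 0},
    {"fingers": 94, "dx": -0.03, "dy": 0.1, "dz": 0.06, "ax": 0, "ay": 0, "az": 0},
    {"fingers": 60, "dx": -0.03, "dy": 0.1, "dz": 0.06, "ax": 0, "ay": 0, "az": 0},
    {"fingers": 55, "dx": -0.03, "dy": 0.1, "dz": 0.06, "ax": 0, "ay": 0, "az": 0},
    {"fingers": 50, "dx": -0.03, "dy": 0.1, "dz": 0.06, "ax": 0, "ay": 0, "az": 0},
    {"fingers": 40, "dx": -0.03, "dy": 0.1, "dz": 0.06, "ax": 0, "ay": 0, "az": 0},
    {"fingers": 40, "dx": -0.03, "dy": 0.1, "dz": 0.06, "ax": 0, "ay": 0, "az": 0},
    {"fingers": 40, "dx": -0.03, "dy": 0.1, "dz": 0.06, "ax": 0, "ay": 0, "az": 0},
    {"fingers": 40, "dx": -0.03, "dy": 0.1, "dz": 0.06, "ax": 0, "ay": 0, "az": 0},
    {"fingers": 40, "dx": -0.03, "dy": 0.1, "dz": 0.06, "ax": 0, "ay": 0, "az": 0},
    {"fingers": 40, "dx": -0.03, "dy": 0.1, "dz": 0.06, "ax": 0, "ay": 0, "az": 0},
    {"fingers": 40, "dx": -0.03, "dy": 0.1, "dz": 0.06, "ax": 0, "ay": 0, "az": 0},
  ],
  grip_force=20,
)

```text
clock: 4.0
tcp_pos: [0.512, -0.3365, 0.1971]
ee_rot: [-179.9, 0.0, 20.3]
ft_force: [-1.7, 3.7, 1.0]
gripper_width: 0.0434
grasp_force: 20.0
```

```bash
python3 go.py .5125 -.337 .198 20
```

```text
t 4.0 pos [ 0.512  -0.3365  0.1971] [-1.7987e+02  1.0000e-02  2.0280e+01] q [-39.9  20.2  84.5   0.1  75.4  29.9] F [-1.69  3.7   1.  ] w 0.0434 20.0
d [ 0.01  0.02 -0.02] a [-0.03  0.    0.06]
```

Call:
carry_out(
  motion=[
    {"fingers": 40, "dx": 0, "dy": -0.02, "dz": 0, "ax": 0, "ay": 0, "az": -1.4},
    {"fingers": 40, "dx": 0, "dy": -0.02, "dz": -0.01, "ax": 0, "ay": 0, "az": -2.8},
    {"fingers": 40, "dx": 0, "dy": -0.02, "dz": -0.01, "ax": 0, "ay": 0, "az": -4.2},
    {"fingers": 40, "dx": 0, "dy": -0.02, "dz": -0.02, "ax": 0, "ay": 0, "az": -5.6},
    {"fingers": 40, "dx": 0, "dy": -0.02, "dz": -0.02, "ax": 0, "ay": 0, "az": -7},
    {"fingers": 40, "dx": 0, "dy": -0.02, "dz": -0.03, "ax": 0, "ay": 0, "az": -8.4},
    {"fingers": 40, "dx": 0, "dy": -0.02, "dz": -0.03, "ax": 0, "ay": 0, "az": -8.4},
    {"fingers": 40, "dx": 0, "dy": -0.02, "dz": -0.03, "ax": 0, "ay": 0, "az": -8.4},
    {"fingers": 52, "dx": 0, "dy": -0.02, "dz": -0.03, "ax": 0, "ay": 0, "az": -8.4},
    {"fingers": 52, "dx": 0, "dy": -0.02, "dz": -0.03, "ax": 0, "ay": 0, "az": -8.4},
    {"fingers": 52, "dx": 0, "dy": -0.02, "dz": -0.03, "ax": 0, "ay": 0, "az": -8.4},
    {"fingers": 52, "dx": 0, "dy": -0.02, "dz": -0.03, "ax": 0, "ay": 0, "az": -8.4},
  ],
)

```text
clock: 5.0
tcp_pos: [0.5126, -0.3376, 0.1986]
ee_rot: [179.9, 0.0, 62.2]
ft_force: [-0.0, -0.4, 0.4]
gripper_width: 0.0518
grasp_force: 0.0
```

```bash
cat >> knob.py <<'E'
cv2.imwrite("pics/side_now.png",cv2.resize(c["image"][185:305,105:245],None,fx=4,fy=4)[...,::-1])
E
python3 go.py .5125 -.337 .198 62; python3 knob.py
```

```text
t 5.0 pos [ 0.5126 -0.3376  0.1986] [1.7991e+02 4.0000e-02 6.2210e+01] q [-39.8  20.1  84.4  -0.   75.4 -12.1] F [-0.04 -0.44  0.39] w 0.0518 0.0
d [ 0.01 -0.01  0.02] a [0.02 0.01 0.04]
top 46 ztop 0.2095 [0.2068 0.2108 0.2112]
side 32 ztop 0.2101 [0.2092 0.2105 0.211 ]
```

View pics/side_now.png

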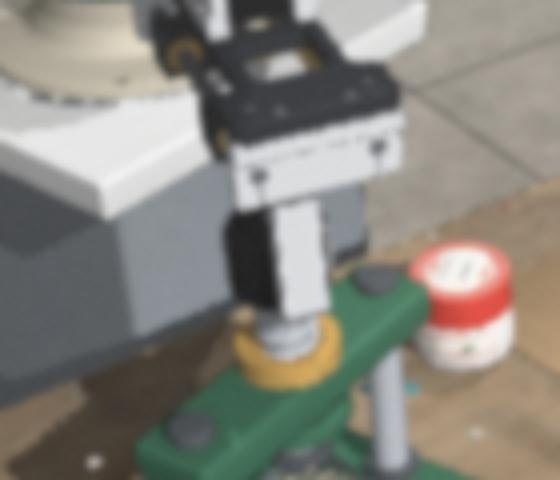

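The side crop shows the knob between the fingers and the silver screw still standing high above the nut. It climbed about 1 mm and hasn't dropped, so I'll turn back another 42°.

Call:
carry_out(
  motion=[
    {"fingers": 40, "dx": 0, "dy": 0, "dz": 0, "ax": 0, "ay": 0, "az": 0},
    {"fingers": 40, "dx": 0, "dy": 0, "dz": 0, "ax": 0, "ay": 0, "az": 0},
    {"fingers": 40, "dx": 0, "dy": 0, "dz": 0, "ax": 0, "ay": 0, "az": 0},
    {"fingers": 40, "dx": 0, "dy": 0, "dz": 0, "ax": 0, "ay": 0, "az": -1.4},
    {"fingers": 40, "dx": 0, "dy": 0, "dz": -0.01, "ax": 0, "ay": 0, "az": -2.8},
    {"fingers": 40, "dx": 0, "dy": 0, "dz": -0.01, "ax": 0, "ay": 0, "az": -4.2},
    {"fingers": 40, "dx": 0, "dy": 0, "dz": -0.02, "ax": 0, "ay": 0, "az": -5.6},
    {"fingers": 40, "dx": 0, "dy": 0, "dz": -0.02, "ax": 0, "ay": 0, "az": -7},
    {"fingers": 40, "dx": 0, "dy": 0, "dz": -0.03, "ax": 0, "ay": 0, "az": -8.4},
    {"fingers": 40, "dx": 0, "dy": 0, "dz": -0.03, "ax": 0, "ay": 0, "az": -8.4},
    {"fingers": 52, "dx": 0, "dy": 0, "dz": -0.03, "ax": 0, "ay": 0, "az": -8.4},
    {"fingers": 52, "dx": 0, "dy": 0, "dz": -0.03, "ax": 0, "ay": 0, "az": -8.4},
  ],
)

```text
clock: 6.1
tcp_pos: [0.513, -0.3372, 0.1999]
ee_rot: [179.9, 0.1, 104.1]
ft_force: [-0.5, -0.4, 0.5]
gripper_width: 0.0506
grasp_force: 0.0
```

```bash
python3 go.py .5125 -.337 .199 104; python3 knob.py; python3 knob.py
```

```text
t 6.1 pos [ 0.513  -0.3372  0.1999] [1.7988e+02 9.0000e-02 1.0414e+02] q [-39.8  20.1  84.3   0.   75.5 -54. ] F [-0.53 -0.37  0.51] w 0.0506 0.0
d [ 0.01 -0.01  0.02] a [0.02 0.02 0.03]
top 80 ztop 0.2099 [0.2078 0.2115 0.2126]
side 138 ztop 0.2111 [0.2097 0.2117 0.2121]
top 81 ztop 0.2099 [0.2078 0.2114 0.2124]
side 138 ztop 0.2111 [0.21   0.2117 0.2123]
```

It climbed another 1 mm without dropping. I'll go back another 42°.

Call:
carry_out(
  motion=[
    {"fingers": 40, "dx": 0, "dy": 0, "dz": 0, "ax": 0, "ay": 0, "az": 0},
    {"fingers": 40, "dx": 0, "dy": 0, "dz": 0, "ax": 0, "ay": 0, "az": 0},
    {"fingers": 40, "dx": 0, "dy": 0, "dz": 0, "ax": 0, "ay": 0, "az": 0},
    {"fingers": 40, "dx": 0, "dy": 0, "dz": 0, "ax": 0, "ay": 0, "az": -1.4},
    {"fingers": 40, "dx": 0, "dy": 0, "dz": -0.01, "ax": 0, "ay": 0, "az": -2.8},
    {"fingers": 40, "dx": 0, "dy": 0, "dz": -0.01, "ax": 0, "ay": 0, "az": -4.2},
    {"fingers": 40, "dx": 0, "dy": 0, "dz": -0.02, "ax": 0, "ay": 0, "az": -5.6},
    {"fingers": 40, "dx": 0, "dy": 0, "dz": -0.02, "ax": 0, "ay": 0, "az": -7},
    {"fingers": 40, "dx": 0, "dy": 0, "dz": -0.02, "ax": 0, "ay": 0, "az": -8.4},
    {"fingers": 40, "dx": 0, "dy": 0, "dz": -0.02, "ax": 0, "ay": 0, "az": -8.4},
    {"fingers": 52, "dx": 0, "dy": 0, "dz": -0.02, "ax": 0, "ay": 0, "az": -8.4},
    {"fingers": 52, "dx": 0, "dy": 0, "dz": -0.02, "ax": 0, "ay": 0, "az": -8.4},
  ],
)

```text
clock: 7.3
tcp_pos: [0.5131, -0.3365, 0.2007]
ee_rot: [179.9, 0.1, 146.1]
ft_force: [-0.2, -0.6, 0.4]
gripper_width: 0.051
grasp_force: 0.0
```

```bash
python3 go.py .5125 -.337 .188 146; python3 knob.py; python3 knob.py
```

```text
t 7.3 pos [ 0.5131 -0.3365  0.2007] [1.799e+02 9.000e-02 1.461e+02] q [-39.8  20.   84.2   0.1  75.6 -96. ] F [-0.24 -0.57  0.39] w 0.051 0.0
d [ 0.01 -0.02  0.32] a [0.02 0.02 0.02]
top 26 ztop 0.2008 [0.1984 0.2022 0.2029]
side 146 ztop 0.2024 [0.2012 0.2029 0.2035]
top 27 ztop 0.2013 [0.1987 0.203  0.204 ]
side 137 ztop 0.2025 [0.2013 0.2031 0.2035]
```

View pics/side_now.png

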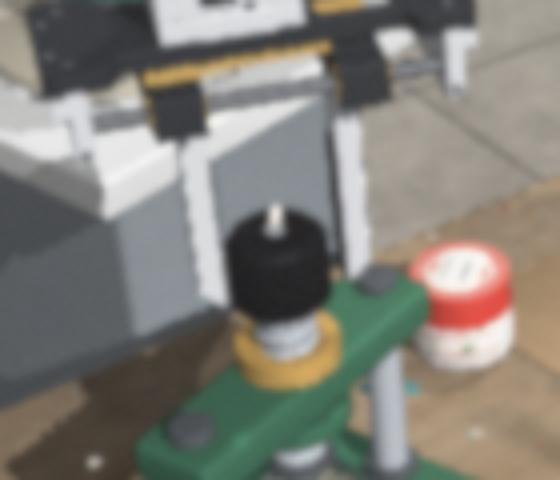

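It dropped: the crop shows the screw lower in the nut, and the knob top fell from 0.211 to 0.2025, so sink is about 9.5 mm. I need about 380° forward. I'll rotate open to yaw 196, lower to match and grip.

Call:
carry_out(
  motion=[
    {"fingers": 60, "dx": 0, "dy": -0.02, "dz": 0, "ax": 0, "ay": 0, "az": -1.2},
    {"fingers": 60, "dx": 0, "dy": -0.02, "dz": 0.05, "ax": 0, "ay": 0, "az": -2.6},
    {"fingers": 60, "dx": 0, "dy": -0.02, "dz": 0.1, "ax": 0, "ay": 0, "az": -4},
    {"fingers": 60, "dx": 0, "dy": -0.02, "dz": 0.15, "ax": 0, "ay": 0, "az": -5.4},
    {"fingers": 60, "dx": 0, "dy": -0.02, "dz": 0.2, "ax": 0, "ay": 0, "az": -6.8},
    {"fingers": 60, "dx": 0, "dy": -0.02, "dz": 0.25, "ax": 0, "ay": 0, "az": -8.2},
    {"fingers": 60, "dx": 0, "dy": -0.02, "dz": 0.27, "ax": 0, "ay": 0, "az": -9.5},
    {"fingers": 55, "dx": 0, "dy": -0.02, "dz": 0.27, "ax": 0, "ay": 0, "az": -10},
    {"fingers": 40, "dx": 0, "dy": -0.02, "dz": 0.27, "ax": 0, "ay": 0, "az": -10},
    {"fingers": 40, "dx": 0, "dy": -0.02, "dz": 0.27, "ax": 0, "ay": 0, "az": -10},
    {"fingers": 40, "dx": 0, "dy": -0.02, "dz": 0.27, "ax": 0, "ay": 0, "az": -10},
    {"fingers": 40, "dx": 0, "dy": -0.02, "dz": 0.27, "ax": 0, "ay": 0, "az": -10},
  ],
)

```text
clock: 8.5
tcp_pos: [0.5117, -0.3365, 0.1897]
ee_rot: [179.9, 0.0, -163.8]
ft_force: [-0.4, 2.9, 1.1]
gripper_width: 0.0432
grasp_force: 20.0
```

```bash
python3 go.py .5125 -.337 .190 196
```

```text
t 8.5 pos [ 0.5117 -0.3365  0.1897] [ 1.7991e+02  3.0000e-02 -1.6379e+02] q [-3.990e+01  2.040e+01  8.530e+01  1.000e-01  7.440e+01 -1.461e+02] F [-0.38  2.9   1.13] w 0.0432 20.0
d [-0.02 -0.02 -0.01] a [0.02 0.01 0.04]
```

Call:
carry_out(
  motion=[
    {"fingers": 40, "dx": 0, "dy": 0, "dz": 0, "ax": 0, "ay": 0, "az": 0.6},
    {"fingers": 40, "dx": 0, "dy": 0, "dz": 0.01, "ax": 0, "ay": 0, "az": 2},
    {"fingers": 40, "dx": 0, "dy": 0, "dz": 0.01, "ax": 0, "ay": 0, "az": 3.4},
    {"fingers": 40, "dx": 0, "dy": 0, "dz": 0.02, "ax": 0, "ay": 0, "az": 4.8},
    {"fingers": 40, "dx": 0, "dy": 0, "dz": 0.02, "ax": 0, "ay": 0, "az": 6.2},
    {"fingers": 40, "dx": 0, "dy": 0, "dz": 0.03, "ax": 0, "ay": 0, "az": 7.6},
    {"fingers": 40, "dx": 0, "dy": 0, "dz": 0.03, "ax": 0, "ay": 0, "az": 9},
    {"fingers": 40, "dx": 0, "dy": 0, "dz": 0.04, "ax": 0, "ay": 0, "az": 10.4},
    {"fingers": 40, "dx": 0, "dy": 0, "dz": 0.04, "ax": 0, "ay": 0, "az": 11.8},
    {"fingers": 40, "dx": 0, "dy": 0, "dz": 0.05, "ax": 0, "ay": 0, "az": 13.2},
    {"fingers": 40, "dx": 0, "dy": 0, "dz": 0.05, "ax": 0, "ay": 0, "az": 14.6},
    {"fingers": 40, "dx": 0, "dy": 0, "dz": 0.06, "ax": 0, "ay": 0, "az": 16},
  ],
)

```text
clock: 9.5
tcp_pos: [0.511, -0.338, 0.1874]
ee_rot: [-179.9, 0.0, 115.9]
ft_force: [-1.9, -1.0, -0.3]
gripper_width: 0.0435
grasp_force: 20.0
```

```bash
python3 go.py .5125 -.337 .1878 116; python3 knob.py
```

```text
t 9.5 pos [ 0.511  -0.338   0.1874] [-1.7991e+02  3.0000e-02  1.1591e+02] q [-39.9  20.5  85.4  -0.1  74.  -65.8] F [-1.91 -1.02 -0.26] w 0.0435 19.99
d [ 0.01  0.04 -0.01] a [-0.02  0.01 -0.02]
top 58 ztop 0.1988 [0.1969 0.2    0.2011]
side 131 ztop 0.1999 [0.1991 0.2007 0.2011]
```

Call:
carry_out(
  motion=[
    {"fingers": 40, "dx": 0, "dy": 0, "dz": 0, "ax": 0, "ay": 0, "az": 0.6},
    {"fingers": 40, "dx": 0, "dy": 0, "dz": 0.01, "ax": 0, "ay": 0, "az": 2},
    {"fingers": 40, "dx": 0, "dy": 0, "dz": 0.01, "ax": 0, "ay": 0, "az": 3.4},
    {"fingers": 40, "dx": 0, "dy": 0, "dz": 0.02, "ax": 0, "ay": 0, "az": 4.8},
    {"fingers": 40, "dx": 0, "dy": 0, "dz": 0.02, "ax": 0, "ay": 0, "az": 6.2},
    {"fingers": 40, "dx": 0, "dy": 0, "dz": 0.03, "ax": 0, "ay": 0, "az": 7.6},
    {"fingers": 40, "dx": 0, "dy": 0, "dz": 0.03, "ax": 0, "ay": 0, "az": 9},
    {"fingers": 40, "dx": 0, "dy": 0, "dz": 0.04, "ax": 0, "ay": 0, "az": 10.4},
    {"fingers": 40, "dx": 0, "dy": 0, "dz": 0.04, "ax": 0, "ay": 0, "az": 11.8},
    {"fingers": 40, "dx": 0, "dy": 0, "dz": 0.05, "ax": 0, "ay": 0, "az": 13.2},
    {"fingers": 40, "dx": 0, "dy": 0, "dz": 0.05, "ax": 0, "ay": 0, "az": 14.6},
    {"fingers": 40, "dx": 0, "dy": 0, "dz": 0.06, "ax": 0, "ay": 0, "az": 16},
  ],
)

```text
clock: 10.6
tcp_pos: [0.5096, -0.3375, 0.1844]
ee_rot: [-179.8, 0.2, 36.1]
ft_force: [-4.8, 1.6, 0.2]
gripper_width: 0.0438
grasp_force: 20.0
```

Call:
carry_out(
  motion=[
    {"fingers": 40, "dx": 0, "dy": 0, "dz": 0.01, "ax": 0, "ay": 0, "az": 1.2},
    {"fingers": 40, "dx": 0, "dy": 0, "dz": 0.01, "ax": 0, "ay": 0, "az": 2.4},
    {"fingers": 40, "dx": 0, "dy": 0, "dz": 0.01, "ax": 0, "ay": 0, "az": 3.6},
    {"fingers": 40, "dx": 0, "dy": 0, "dz": 0.02, "ax": 0, "ay": 0, "az": 4.8},
    {"fingers": 40, "dx": 0, "dy": 0, "dz": 0.02, "ax": 0, "ay": 0, "az": 6},
    {"fingers": 40, "dx": 0, "dy": 0, "dz": 0.02, "ax": 0, "ay": 0, "az": 6},
    {"fingers": 40, "dx": 0, "dy": 0, "dz": 0.02, "ax": 0, "ay": 0, "az": 6},
    {"fingers": 58, "dx": 0, "dy": 0, "dz": 0.02, "ax": 0, "ay": 0, "az": 6},
    {"fingers": 58, "dx": 0, "dy": 0, "dz": 0.02, "ax": 0, "ay": 0, "az": 6},
    {"fingers": 58, "dx": 0, "dy": 0, "dz": 0.02, "ax": 0, "ay": 0, "az": 6},
    {"fingers": 58, "dx": 0, "dy": 0, "dz": 0.02, "ax": 0, "ay": 0, "az": 6},
  ],
)

```text
clock: 11.52
tcp_pos: [0.5122, -0.3377, 0.1841]
ee_rot: [180.0, -0.1, 6.3]
ft_force: [0.1, 0.0, 0.4]
gripper_width: 0.0579
grasp_force: 0.0
```

```bash
python3 go.py .5125 -.337 .1848 6; python3 knob.py
```

```text
t 11.5167 pos [ 0.5122 -0.3377  0.1841] [ 1.7998e+02 -6.0000e-02  6.3400e+00] q [-39.9  20.7  85.7   0.   73.6  43.7] F [0.14 0.01 0.45] w 0.0579 0.0
d [ 0.01 -0.02 -0.02] a [ 0.   -0.01  0.07]
side 137 ztop 0.1973 [0.1962 0.1978 0.1984]
```

Half a turn is in, with the knob top at 0.1973 (sink about 14.7 mm). Now I'll wind the open wrist back 190°.

Call:
carry_out(
  motion=[
    {"fingers": 60, "dx": 0, "dy": 0, "dz": 0, "ax": 0, "ay": 0, "az": -1.2},
    {"fingers": 60, "dx": 0, "dy": 0, "dz": 0, "ax": 0, "ay": 0, "az": -2.6},
    {"fingers": 60, "dx": 0, "dy": 0, "dz": 0, "ax": 0, "ay": 0, "az": -4},
    {"fingers": 60, "dx": 0, "dy": 0, "dz": 0, "ax": 0, "ay": 0, "az": -5.4},
    {"fingers": 60, "dx": 0, "dy": 0, "dz": 0, "ax": 0, "ay": 0, "az": -6.8},
    {"fingers": 60, "dx": 0, "dy": 0, "dz": 0, "ax": 0, "ay": 0, "az": -8.2},
    {"fingers": 60, "dx": 0, "dy": 0, "dz": 0, "ax": 0, "ay": 0, "az": -9.6},
    {"fingers": 60, "dx": 0, "dy": 0, "dz": 0, "ax": 0, "ay": 0, "az": -11},
    {"fingers": 60, "dx": 0, "dy": 0, "dz": 0, "ax": 0, "ay": 0, "az": -12.4},
    {"fingers": 60, "dx": 0, "dy": 0, "dz": 0, "ax": 0, "ay": 0, "az": -13.8},
    {"fingers": 60, "dx": 0, "dy": 0, "dz": 0, "ax": 0, "ay": 0, "az": -15},
    {"fingers": 60, "dx": 0, "dy": 0, "dz": 0, "ax": 0, "ay": 0, "az": -16},
  ],
)

```text
clock: 12.62
tcp_pos: [0.5119, -0.3375, 0.184]
ee_rot: [180.0, 0.0, 86.6]
ft_force: [-0.0, -0.1, 0.6]
gripper_width: 0.0598
grasp_force: 0.0
```

Call:
carry_out(
  motion=[
    {"fingers": 60, "dx": 0, "dy": 0, "dz": 0, "ax": 0, "ay": 0, "az": -1.2},
    {"fingers": 60, "dx": 0, "dy": 0, "dz": 0, "ax": 0, "ay": 0, "az": -2.6},
    {"fingers": 60, "dx": 0, "dy": 0, "dz": 0, "ax": 0, "ay": 0, "az": -4},
    {"fingers": 60, "dx": 0, "dy": 0, "dz": 0, "ax": 0, "ay": 0, "az": -5.4},
    {"fingers": 60, "dx": 0, "dy": 0, "dz": 0, "ax": 0, "ay": 0, "az": -6.8},
    {"fingers": 60, "dx": 0, "dy": 0, "dz": 0, "ax": 0, "ay": 0, "az": -8.2},
    {"fingers": 60, "dx": 0, "dy": 0, "dz": 0, "ax": 0, "ay": 0, "az": -9.6},
    {"fingers": 60, "dx": 0, "dy": 0, "dz": 0, "ax": 0, "ay": 0, "az": -11},
    {"fingers": 60, "dx": 0, "dy": 0, "dz": 0, "ax": 0, "ay": 0, "az": -12.4},
    {"fingers": 60, "dx": 0, "dy": 0, "dz": 0, "ax": 0, "ay": 0, "az": -13.8},
    {"fingers": 60, "dx": 0, "dy": 0, "dz": 0, "ax": 0, "ay": 0, "az": -15},
    {"fingers": 60, "dx": 0, "dy": 0, "dz": 0, "ax": 0, "ay": 0, "az": -16},
  ],
)

```text
clock: 13.62
tcp_pos: [0.5119, -0.3375, 0.184]
ee_rot: [180.0, 0.0, 166.6]
ft_force: [-0.5, 0.3, 0.4]
gripper_width: 0.0599
grasp_force: 0.0
```

Call:
carry_out(
  motion=[
    {"fingers": 60, "dx": 0, "dy": 0, "dz": 0, "ax": 0, "ay": 0, "az": -1.2},
    {"fingers": 60, "dx": 0, "dy": 0, "dz": 0, "ax": 0, "ay": 0, "az": -2.6},
    {"fingers": 60, "dx": 0, "dy": 0, "dz": 0, "ax": 0, "ay": 0, "az": -4},
    {"fingers": 60, "dx": 0, "dy": 0, "dz": 0, "ax": 0, "ay": 0, "az": -5.2},
    {"fingers": 60, "dx": 0, "dy": 0, "dz": 0, "ax": 0, "ay": 0, "az": -6},
    {"fingers": 60, "dx": 0, "dy": 0, "dz": 0, "ax": 0, "ay": 0, "az": -6},
    {"fingers": 40, "dx": 0, "dy": 0, "dz": 0, "ax": 0, "ay": 0, "az": -6},
    {"fingers": 40, "dx": 0, "dy": 0, "dz": 0, "ax": 0, "ay": 0, "az": -6},
    {"fingers": 40, "dx": 0, "dy": 0, "dz": 0, "ax": 0, "ay": 0, "az": -6},
    {"fingers": 40, "dx": 0, "dy": 0, "dz": 0, "ax": 0, "ay": 0, "az": -6},
    {"fingers": 40, "dx": 0, "dy": 0, "dz": 0, "ax": 0, "ay": 0, "az": -6},
  ],
)

```text
clock: 14.53
tcp_pos: [0.5114, -0.3366, 0.184]
ee_rot: [179.9, 0.0, -163.8]
ft_force: [-0.6, 2.3, 1.3]
gripper_width: 0.0435
grasp_force: 20.0
```

```bash
python3 go.py .5125 -.337 .1845 196; python3 knob.py
```

```text
t 14.5333 pos [ 0.5114 -0.3366  0.184 ] [ 179.9     0.   -163.75] q [-3.990e+01  2.060e+01  8.580e+01  1.000e-01  7.370e+01 -1.462e+02] F [-0.57  2.27  1.27] w 0.0435 20.0
d [-0.02 -0.02 -0.01] a [0.02 0.   0.05]
side 110 ztop 0.1971 [0.1958 0.1977 0.1982]
```

The knob is gripped again at an unchanged height, so I'll turn it forward the remaining 190°.

Call:
carry_out(
  motion=[
    {"fingers": 40, "dx": 0, "dy": 0, "dz": 0, "ax": 0, "ay": 0, "az": 0.6},
    {"fingers": 40, "dx": 0, "dy": 0, "dz": 0.01, "ax": 0, "ay": 0, "az": 2},
    {"fingers": 40, "dx": 0, "dy": 0, "dz": 0.01, "ax": 0, "ay": 0, "az": 3.4},
    {"fingers": 40, "dx": 0, "dy": 0, "dz": 0.02, "ax": 0, "ay": 0, "az": 4.8},
    {"fingers": 40, "dx": 0, "dy": 0, "dz": 0.02, "ax": 0, "ay": 0, "az": 6.2},
    {"fingers": 40, "dx": 0, "dy": 0, "dz": 0.03, "ax": 0, "ay": 0, "az": 7.6},
    {"fingers": 40, "dx": 0, "dy": 0, "dz": 0.03, "ax": 0, "ay": 0, "az": 9},
    {"fingers": 40, "dx": 0, "dy": 0, "dz": 0.04, "ax": 0, "ay": 0, "az": 10.4},
    {"fingers": 40, "dx": 0, "dy": 0, "dz": 0.04, "ax": 0, "ay": 0, "az": 11.8},
    {"fingers": 40, "dx": 0, "dy": 0, "dz": 0.05, "ax": 0, "ay": 0, "az": 13.2},
    {"fingers": 40, "dx": 0, "dy": 0, "dz": 0.05, "ax": 0, "ay": 0, "az": 14.6},
    {"fingers": 40, "dx": 0, "dy": 0, "dz": 0.06, "ax": 0, "ay": 0, "az": 16},
  ],
)

```text
clock: 15.63
tcp_pos: [0.5111, -0.338, 0.1817]
ee_rot: [-179.9, 0.0, 115.9]
ft_force: [-2.3, 1.1, 1.8]
gripper_width: 0.0442
grasp_force: 20.0
```

Call:
carry_out(
  motion=[
    {"fingers": 40, "dx": 0, "dy": 0, "dz": 0, "ax": 0, "ay": 0, "az": 0.6},
    {"fingers": 40, "dx": 0, "dy": 0, "dz": 0.01, "ax": 0, "ay": 0, "az": 2},
    {"fingers": 40, "dx": 0, "dy": 0, "dz": 0.01, "ax": 0, "ay": 0, "az": 3.4},
    {"fingers": 40, "dx": 0, "dy": 0, "dz": 0.02, "ax": 0, "ay": 0, "az": 4.8},
    {"fingers": 40, "dx": 0, "dy": 0, "dz": 0.02, "ax": 0, "ay": 0, "az": 6.2},
    {"fingers": 40, "dx": 0, "dy": 0, "dz": 0.03, "ax": 0, "ay": 0, "az": 7.6},
    {"fingers": 40, "dx": 0, "dy": 0, "dz": 0.03, "ax": 0, "ay": 0, "az": 9},
    {"fingers": 40, "dx": 0, "dy": 0, "dz": 0.04, "ax": 0, "ay": 0, "az": 10.4},
    {"fingers": 40, "dx": 0, "dy": 0, "dz": 0.04, "ax": 0, "ay": 0, "az": 11.8},
    {"fingers": 40, "dx": 0, "dy": 0, "dz": 0.05, "ax": 0, "ay": 0, "az": 13.2},
    {"fingers": 40, "dx": 0, "dy": 0, "dz": 0.05, "ax": 0, "ay": 0, "az": 14.6},
    {"fingers": 40, "dx": 0, "dy": 0, "dz": 0.06, "ax": 0, "ay": 0, "az": 16},
  ],
)

```text
clock: 16.63
tcp_pos: [0.5096, -0.3377, 0.1791]
ee_rot: [-179.9, 0.2, 35.9]
ft_force: [-4.5, 1.8, 0.3]
gripper_width: 0.0437
grasp_force: 20.0
```

Call:
carry_out(
  motion=[
    {"fingers": 40, "dx": 0, "dy": 0, "dz": 0.01, "ax": 0, "ay": 0, "az": 1.2},
    {"fingers": 40, "dx": 0, "dy": 0, "dz": 0.01, "ax": 0, "ay": 0, "az": 2.4},
    {"fingers": 40, "dx": 0, "dy": 0, "dz": 0.01, "ax": 0, "ay": 0, "az": 3.6},
    {"fingers": 40, "dx": 0, "dy": 0, "dz": 0.02, "ax": 0, "ay": 0, "az": 4.8},
    {"fingers": 40, "dx": 0, "dy": 0, "dz": 0.02, "ax": 0, "ay": 0, "az": 6},
    {"fingers": 40, "dx": 0, "dy": 0, "dz": 0.02, "ax": 0, "ay": 0, "az": 6},
    {"fingers": 40, "dx": 0, "dy": 0, "dz": 0.02, "ax": 0, "ay": 0, "az": 6},
    {"fingers": 40, "dx": 0, "dy": 0, "dz": 0.02, "ax": 0, "ay": 0, "az": 6},
    {"fingers": 40, "dx": 0, "dy": 0, "dz": 0.02, "ax": 0, "ay": 0, "az": 6},
    {"fingers": 40, "dx": 0, "dy": 0, "dz": 0.02, "ax": 0, "ay": 0, "az": 6},
  ],
)

```text
clock: 17.47
tcp_pos: [0.5096, -0.3371, 0.1784]
ee_rot: [-179.9, 0.2, 6.4]
ft_force: [-6.1, 1.9, 2.3]
gripper_width: 0.0437
grasp_force: 20.0
```

```bash
python3 go.py .5125 -.337 .1788 6; sed -i 's/>.175/>.17/' knob.py; python3 knob.py; python3 knob.py; python3 go.py .5125 -.337 .1788 6
```

```text
t 17.4667 pos [ 0.5096 -0.3371  0.1784] [-179.92    0.24    6.41] q [-39.9  20.8  86.3  -0.1  73.1  43.7] F [-6.1   1.88  2.33] w 0.0437 20.0
d [ 0.07  0.01 -0.01] a [-0.02  0.05  0.08]
side 138 ztop 0.1915 [0.1903 0.1921 0.1927]
side 136 ztop 0.1915 [0.1904 0.1923 0.1929]
t 17.6667 pos [ 0.5096 -0.3371  0.1784] [-179.92    0.24    6.42] q [-39.9  20.8  86.3  -0.1  73.1  43.7] F [-5.48  2.42  3.2 ] w 0.0435 20.0
d [ 0.07  0.01 -0.01] a [-0.02  0.05  0.08]
```

View pics/side_now.png

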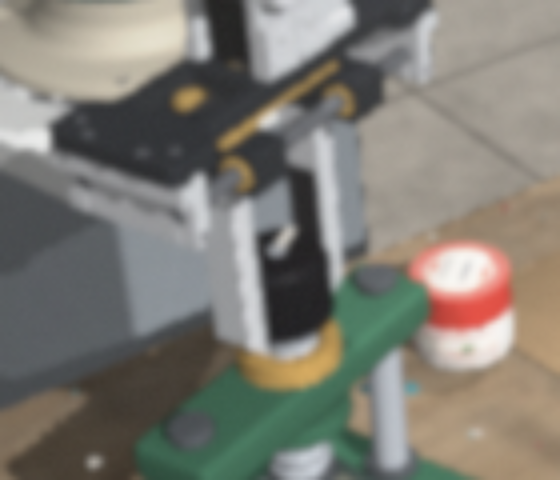

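The crop shows the fingers holding the knob just above the nut, with the paste pot where it was. The knob top is at 0.1915, so sink is about 20.3 mm. It is held still at 20 N.

```bash
python3 -c "
from cell import manip;print(manip.job_done())"
```

```text
the job is handed in; nothing more can be done
None
```

The screw dropped into the thread after about 126° of backward turning and was then turned forward about 380° (one full turn plus the overshoot). That puts it about 20 mm down by camera, with the knob still held at 20 N when I handed the job in; the hand-in returned no verdict.

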